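Open a moxa box and hold its loaded holder over the mouth, ready for lighting

ROBOT

A 6-joint arm with a two-finger parallel gripper is mounted at the origin on the work surface. World frame = base frame: x ahead of the robot, y to its left, z up, the work surface at z = 0. Lengths are in m, angles in degrees, forces in N, time in s.
With the tool pointing down it reaches from about 0.25 to 0.725 m from the base axis. Payload 9.7 kg.
Tool frame: the origin (TCP) lies at the very end of the fingers, on their centre line; the grasp point (between the pads) lies 19 mm behind it; z points along the fingers, y is the direction in which the jaws open and shut (so a half turn about z gives the same grasp; the last joint's range is limited). The gripper opens to 85 mm and grips with 20 to 120 N. Pads are 22 mm wide; open, the fingers measure 114 mm over their backs; the gripper's body (76 mm by 85 mm) begins 54 mm behind the grasp point. The pads swing forward as they close: fully open they stand 13 mm farther back than shut.
Start: joints at [67.437, 4.979, 10.078, 95.1, 0, 90], TCP at [0.211, 0.508, 0.231] pointing down, gripper open.
Joint ranges: [-179.16, 179.16], [-48.56, 103.87], [-65.8, 70.77], [-126.05, 130.52], [-82.76, 87.17], [-180, 180]. Speed limits (degrees/s): [127.2, 127.2, 147.25, 180, 180, 180].

INTERFACE

Orientations are given as [roll, pitch, yaw] about the fixed x, y, z axes, in that order (R = Rz(yaw) Ry(pitch) Rx(roll)).
In Python, from workcell import bot gives the robot as it stands.
- The arm moves only by the shell command python3 -m pendant 'ROWS' [FORCE]. ROWS is JSON, a list that holds one entry, the list of rows, each a list of 7 numbers: the shift along the tool's x, y, z in cm, then the turn, a rotation vector about the tool's x, y, z in rad, then the opening in per cent of the stroke, from 0 (shut) to 100 (fully open). In form: [[[dx, dy, dz, ax, ay, az, gripper], ...]]. A call has 1 to 5 rows; each row shifts and turns the pose as measured when the row begins, along the tool's axes as they then stand; what a row does not reach is not made up. A row lasts 1/12 s, in which the tool goes at most 41.7 mm and 7.16 degrees, less where a joint would pass 70% of its speed; a pose out of reach is approached as far as the arm can. A call with a gripper value outside its range is refused whole. The fingers move at their own pace and stop on an object; FORCE is the grip in N (left out, the last holds). Time passes only in rows, so rows that do not move let the fingers close. It gives the time, the measured TCP pose, the force and the opening at its end, in the units of the state.
- bot.get_obs(): the state, without advancing time (a new reading comes with each control period).
- bot.camera(name): name is "side" or "top"; returns the picture (480x640x3 uint8, red, green, blue); there is no depth.
- bot.get_calibration(name): a dict with "intrinsics" (3x3 intrinsics, pixels), "pose" (4x4, takes a point from camera to world coordinates). Camera axes: x right, y down, z forward; pixel columns grow to the right and rows downward; lengths in m; the calibration is good to about 2 mm. A picture is of the moment at which its call begins. get_calibration takes no time and is no camera call.
- bot.job_done(): hands the job in, once; it reports no verdict.
Trained networks look in the newest picture that a camera, given by its name, has taken for a name from the list of things; names that differ only in an ending like _2 or _b are one class to them, and where a whole thing is asked for, a point or a joint stands for the part that bears it (a point fixed in the world has none). Each returns a list of dicts, best first, with "confidence" (0 to 1); they miss things now and then, are a little off and sometimes report something else, mostly with a low value. They report only what shows in the picture. A call takes as long as a camera call. They do not tell look-alikes from the thing itself.
- bot.masks_of(camera, thing): "pixels" (480x640 bool, what is visible of it) and "extent" ([left, top, right, bottom] in pixels, round what is visible of it).
- bot.mark_of(camera, thing): "uv" ([column, row] in pixels: a listed point, or the origin of a listed thing).
The state is a dict: "time": time; "q": joint angles; "qd": joint speeds; "joint_efforts": joint torques, N m; "ee_pos": TCP position; "tcp_rot": TCP orientation; "wrist_force": force on the tool from outside, world axes, zero at the start; "torque": the same for the moment, N m; "opening": finger opening in m.
Only numpy, scipy, OpenCV 4.12 (cv2) and the standard library are available. Lean on these libraries where they do the work, as an engineer would, in place of code of your own. Each camera call takes 0.05 s, during which the arm holds its last target. There are 200 camera calls.

TASK

Get the covered moxa box ready for lighting: take the flat wooden cover off it and lay that squarely on top of the pile of two covers. Then lift the loaded, wide-headed holder out of the rack, carry it clear over the closed boxes without knocking them and stop with it upright and centred over the open mouth, the end of its moxa stick about two centimetres above the mouth and touching nothing. Finish while still holding it there, and leave the box, the pile and everything else standing where they are.

Things in the scene. Friction and masses are not known exactly. Their poses are not given: they have to be found in the camera images.
- box: the moxa box to be made ready: dark wooden box, foot 110 (x) x 120 (y) mm, the two y sides leaning inward to a top board 116 (x) x 100 (y) mm and 8 mm thick; 95 mm high, 0.5 kg, loose. It is the one with the flat cover on it and no round head. Origin: centre of its foot, z up
- box_mouth (a point): centre of the box's round mouth, 34 mm in diameter, in the plane of the top board's upper face, 95 mm above the trolley; at first hidden under the cover
- cover: the flat wooden cover lying loose on the box over its mouth: pale board 80 (its x) x 56 (its y) x 12 mm, 40 g. Origin: centre of its underside, z up; pinch it across the 56 mm
- pile0: the lower board of the pile of covers, lying flat on the trolley: same size as the cover, origin at the centre of its underside
- pile1: the upper board of the pile, lying squarely on the lower one: same size as the cover; origin at the centre of its underside, so its upper face is 12 mm above it (24 mm above the trolley)
- rack: fixed bare-metal rack: bridge of sheet metal 84 (x) x 190 (y) mm (x 234 mm over its feet), top face 85 mm high, two 34 mm holes at y = +50 and -50 mm, one holder hanging in each. It stands on the other side of the closed boxes from the covered box. Origin: centre of its underside
- holder: the loaded holder, in one of the rack's two holes (either): upright round wooden head 44 mm in diameter and 50 mm tall, under it a steel neck 28 mm in diameter and 20 mm long, then the moxa stick, 18 mm in diameter and 42 mm long, pointing down. Origin: centre of the head's underside (the seat, 85 mm above the trolley in the rack); z up, round about z. About 0.09 kg; it must rise 65 mm to come clear of the rack
- stick_end (a point): lower end of the moxa stick, on the holder's axis, 62 mm below the holder's origin
- slim_holder: a bystander: the other holder in the rack, empty (no stick), with a slim head 32 mm in diameter and 36 mm tall on a thin steel collar 38 mm in diameter. Origin: centre of the head's underside, in the plane of the rack's top face
- front_box: a bystander: closed moxa box with the same body as the open-topped one (foot 110 x 120 mm, 95 mm high), its holder plugged in, whose round wooden head rises to 146 mm above the trolley. This one stands in the middle, the nearer of the two to the robot, between the rack and the covered box, in the way of the carry. Origin: centre of its foot
- rear_box: a bystander: closed moxa box with the same body as the open-topped one (foot 110 x 120 mm, 95 mm high), its holder plugged in, whose round wooden head rises to 146 mm above the trolley. This one stands in the middle, the farther of the two from the robot, between the rack and the covered box, in the way of the carry. Origin: centre of its foot
- ash_bowl: a bystander: open steel bowl, 90 mm in diameter, 42 mm high; origin at the centre of its underside
- snuffer: a bystander: brass pot with a knobbed lid, 56 mm in diameter, 86 mm high; origin at the centre of its underside
- spirit_bottle: a bystander: amber bottle, 60 mm in diameter, 140 mm high; origin at the centre of its underside
- forceps_jar: a bystander: steel jar with forceps, 56 mm in diameter, 165 mm high over the forceps; origin at the centre of its underside
There are look-alikes about, which are no part of the job. Leave any yellow look-alike of the pile1 alone.

How it is judged:
By the outcome, as a careful person would: the job done as asked, in the order asked, and still so for the second after the job is handed in, while the arm keeps its last pose, push and grip.
It also fails if it takes over 69 s, if anything falls off the work surface, if the arm or the gripper's body presses on something with over 40 N, if the wrist force passes 120 N, or if a joint passes its speed limit or range.

## Working session

There is one attempt and no reset: what is moved stays moved. The work goes in short steps, Python scripts to look and compute and a shell command to move; the robot and the scene stay as the last step left them, time stands still between calls to the robot, and variables do not carry over. Pictures are saved under pics/ and viewed, about 8 in all and at most 12, crops included, and the job is handed in when it is done.

```bash
mkdir -p pics; ls; python3 - <<'E'
from workcell import bot
import cv2,numpy as np
o=bot.get_obs();print(o)
for c in("top","side"):
    im=bot.camera(c);cv2.imwrite(f"pics/{c}0.png",im[:,:,::-1])
    k=bot.get_calibration(c);print(c,np.round(k["intrinsics"],1).tolist(),np.round(k["pose"],4).tolist())
    for t in "box box_mouth cover pile1 pile0 rack holder stick_end slim_holder front_box rear_box".split():
        print(t,[(np.round(d["uv"],1).tolist(),round(d["confidence"],2)) for d in bot.mark_of(c,t)][:4])
E
```

```text
pics
{'time': 0.0, 'q': array([ 6.74386882e+01,  5.01121521e+00,  1.00335997e+01,  9.50981624e+01,
       -1.91943466e-03,  8.99998043e+01]), 'qd': array([ 0.08114862, -0.01397791,  0.00833189,  0.08533584,  0.00246192,
        0.11203244]), 'joint_efforts': array([ 2.17886416e-03, -5.20386600e+01,  4.64801896e+01,  1.62706047e-02,
        6.44055331e-05,  1.60220713e-05]), 'ee_pos': array([0.21094239, 0.5076977 , 0.2305743 ]), 'tcp_rot': array([-1.79924222e+02,  1.91917417e-03,  1.57438886e+02]), 'wrist_force': array([ 0.59843943, -0.48409553, -0.22913591]), 'torque': array([ 0.00887699, -0.00989392,  0.02740791]), 'opening': 0.08525834068845099}
top [[541.5, 0.0, 320.0], [0.0, 541.5, 238.2], [0.0, 0.0, 1.0]] [[-0.0159, -0.9978, 0.0636, 0.4264], [-0.9999, 0.0155, -0.0063, 0.0308], [0.0053, -0.0637, -0.998, 1.3351], [0.0, 0.0, 0.0, 1.0]]
box [([201.8, 219.4], 0.9)]
box_mouth [([196.1, 215.6], 0.83), ([205.8, 222.4], 0.18)]
cover [([193.6, 217.1], 0.75), ([197.9, 216.8], 0.59)]
pile1 [([189.6, 324.0], 0.83), ([235.3, 295.9], 0.76)]
pile0 [([189.6, 324.0], 0.83), ([235.3, 295.9], 0.76)
[... 230 characters left out ...]
], [0.0, 501.7, 232.4], [0.0, 0.0, 1.0]] [[0.6598, -0.5785, 0.4795, 0.0682], [-0.7514, -0.5108, 0.4177, -0.3823], [0.0033, -0.6359, -0.7717, 0.8146], [0.0, 0.0, 0.0, 1.0]]
box [([230.3, 180.0], 0.96)]
box_mouth [([225.8, 145.7], 0.66), ([224.7, 152.5], 0.49)]
cover [([226.2, 149.7], 0.8), ([230.1, 181.4], 0.33)]
pile1 [([130.2, 240.9], 0.72), ([192.5, 245.0], 0.67)]
pile0 [([130.2, 240.9], 0.72), ([192.5, 245.0], 0.67)]
rack [([463.0, 326.9], 0.71), ([310.6, 278.3], 0.65)]
holder [([504.1, 320.3], 0.62), ([190.2, 250.7], 0.37)]
stick_end []
slim_holder [([443.8, 289.7], 0.57), ([445.5, 245.7], 0.26)]
front_box [([308.1, 278.0], 0.67), ([228.8, 182.0], 0.27)]
rear_box [([352.7, 220.9], 0.75)]
```

View pics/top0.png

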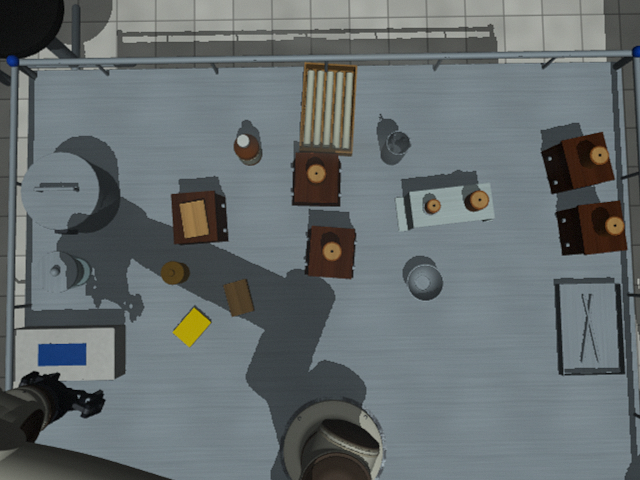

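View pics/side0.png

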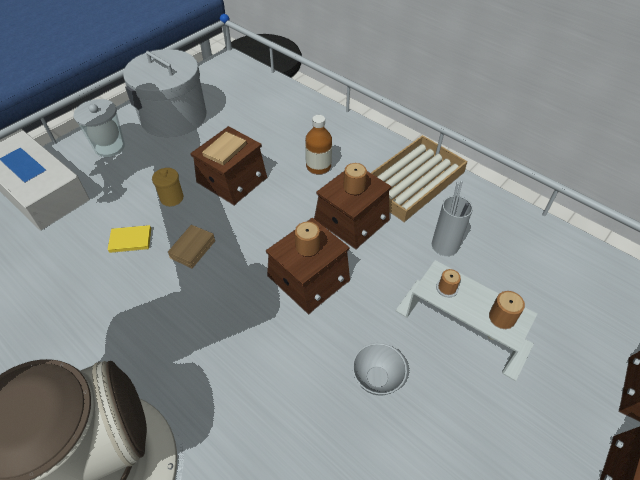

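The top view shows the covered box at (200,217) and the brown pile at (238,297). The yellow look-alike is at (192,326). The wide holder in the rack is at (478,200), the slim one at (432,205), and the closed boxes are at (330,250) and (316,178). Next I'll fit silhouettes in both cameras.

```bash
cat > h.py <<'E'
from workcell import bot
import cv2,numpy as np
from scipy.optimize import minimize
def proj(c,P):
    k=bot.get_calibration(c);T=np.linalg.inv(k["pose"]);q=(T[:3,:3]@np.atleast_2d(P).T+T[:3,3:]);u=k["intrinsics"]@q
    return (u[:2]/u[2]).T
def ray(c,uv,z):
    k=bot.get_calibration(c);d=k["pose"][:3,:3]@np.linalg.solve(k["intrinsics"],[*uv,1]);o=k["pose"][:3,3]
    return o+d*(z-o[2])/d[2]
def board(a,b,z0,z1): return np.array([[x,y,z] for x in(-a/2,a/2) for y in(-b/2,b/2) for z in(z0,z1)])
def cyl(r,z0,z1):
    t=np.linspace(0,2*np.pi,40); return np.array([[r*np.cos(a),r*np.sin(a),z] for a in t for z in(z0,z1)])
def body(z=0): return np.vstack([board(.11,.12,0,.001),board(.116,.1,.087,.095)])
def pose(M,p):
    c,s=np.cos(p[2]),np.sin(p[2]); return M@np.array([[c,-s,0],[s,c,0],[0,0,1]]).T+[p[0],p[1],0]
def sil(c,M,p,S=4):
    im=np.zeros((480*S,640*S),np.uint8)
    h=cv2.convexHull(((proj(c,pose(M,p))+.5)*S*16).astype(np.int32)); cv2.fillConvexPoly(im,h,1,shift=4); return im
def mask(c,thing,xy,z):
    u=proj(c,[*xy,z])[0]; best=None
    for d in bot.masks_of(c,thing):
        v=np.argwhere(d["pixels"])[:,::-1].mean(0); e=np.linalg.norm(v-u)
        if e<25 and (best is None or e<best[0]): best=(e,d["pixels"],d["confidence"])
    return None if best is None else best[1]
def fit(M,p0,masks,rot=True,S=4):
    ms={c:cv2.resize(m.astype(np.uint8),None,fx=S,fy=S,interpolation=cv2.INTER_NEAREST) for c,m in masks.items() if m is not None}
    def cost(p):
        p=list(p)+([] if rot else [0.]); t=0
        for c,m in ms.items():
            s=sil(c,M,p,S); t+=1-(s&m).sum()/max(1,(s|m).sum())
        return t/len(ms)
    n=3 if rot else 2
    sx=np.vstack([p0[:n]]+[np.array(p0[:n])+np.eye(3)[i][:n]*[.015,.015,.25][i] for i in range(n)])
    r=minimize(cost,p0[:n],method="Nelder-Mead",options=dict(initial_simplex=sx,xatol=1e-4,fatol=1e-4,maxiter=90))
    return r.x,r.fun
E
cat > m.py <<'E'
from h import *
bot.camera("top");bot.camera("side")
J=dict(cover=((193.6,217),.1,board(.08,.056,.095,.107)),pile1=((237,297),.02,board(.08,.056,0,.024)),
 box=((201,217),.08,body()),front_box=((331,250),.08,None),rear_box=((316,178),.08,None),
 holder=((478,200),.12,cyl(.022,.085,.135)),slim_holder=((432,205),.1,cyl(.016,.085,.121)))
for n,(uv,z,M) in J.items():
    g=ray("top",uv,z); ms={c:mask(c,n,g[:2],z) for c in("top","side")}
    if M is None: print(n,"approx",g.round(3)); continue
    rot=n in("cover","pile1","box")
    best=[]
    for s in [ms]+[{c:m} for c,m in ms.items() if m is not None]:
        b=min((fit(M,[*g[:2],a],s,rot) for a in([-.8,0,.8,1.6] if rot else [0])),key=lambda r:r[1])
        print(n,list(s),[m is not None for m in s.values()],b[0][:2].round(4),np.degrees(b[0][2:]).round(1),round(b[1],3))
E
python3 m.py
```

```text
cover ['top', 'side'] [True, True] [0.5545 0.3091] [11.5] 0.079
cover ['top'] [True] [0.554  0.3087] [190.3] 0.059
cover ['side'] [True] [0.5547 0.3103] [11.8] 0.088
pile1 ['top', 'side'] [True, True] [0.3698 0.2224] [16.1] 0.13
pile1 ['top'] [True] [0.37  0.222] [15.6] 0.043
pile1 ['side'] [True] [0.3733 0.2269] [204.4] 0.197
box ['top', 'side'] [True, True] [0.5592 0.3121] [3.2] 0.3
box ['top'] [True] [0.5589 0.3117] [3.5] 0.372
box ['side'] [True] [0.5599 0.3126] [3.3] 0.224
front_box approx [ 0.478 -0.002  0.08 ]
rear_box approx [0.648 0.03  0.08 ]
holder ['top', 'side'] [True, True] [ 0.584  -0.3344] [] 0.088
holder ['top'] [True] [ 0.5837 -0.3345] [] 0.093
holder ['side'] [True] [ 0.5854 -0.3346] [] 0.084
slim_holder ['top', 'side'] [True, True] [ 0.5725 -0.2348] [] 0.149
slim_holder ['top'] [True] [ 0.5732 -0.2335] [] 0.148
slim_holder ['side'] [True] [ 0.5724 -0.2361] [] 0.117
```

```bash
cat > go.py <<'E'
import sys,numpy as np
from scipy.spatial.transform import Rotation as R
from workcell import bot
# go.py x y z yaw : remaining shift (cm, tool axes) and rotvec (rad) to pose pointing straight down
x,y,z,yaw=map(float,sys.argv[1:5]); o=bot.get_obs()
A=R.from_euler("xyz",o["tcp_rot"],degrees=True); best=None
B=min((R.from_euler("xyz",[180,0,yaw+k],degrees=True) for k in(0,180)),key=lambda b:(A.inv()*b).magnitude())
print("t%.2f"%o["time"],"pos",o["ee_pos"].round(4),"rpy",o["tcp_rot"].round(1),"F",o["wrist_force"].round(1),"op %.4f"%o["opening"],"q6 %.0f"%o["q"][5],"\n -> shift",(A.inv().apply(np.array([x,y,z])-o["ee_pos"])*100).round(2),"rot",(A.inv()*B).as_rotvec().round(3))
E
python3 -m pendant '[[[-4,-0.5,0,0,0,0,100],[-4,-0.5,0,0,0,0,100],[-4,-0.5,0,0,0,0,100],[-4,-0.5,0,0,0,0,100],[-4,-0.5,0,0,0,0,100]]]'
python3 go.py .5543 .309 .17 191
```

```text
time: 2.42
ee_pos: [0.386, 0.4094, 0.231]
tcp_rot: [179.9, -0.1, 158.2]
wrist_force: [-1.1, 0.8, 0.5]
opening: 0.0854
t2.42 pos [0.386  0.4094 0.231 ] rpy [ 1.799e+02 -1.000e-01  1.582e+02] F [-1.1  0.8  0.5] op 0.0854 q6 68 
 -> shift [-19.36  -3.09   6.07] rot [ 0.002 -0.001 -0.572]
```

```bash

python3 -m pendant '[[[-4,-0.7,1,0,0,0,100],[-4,-0.7,1,0,0,0,100],[-4,-0.7,1,0,0,0,100],[-4,-0.7,1,0,0,0,100],[-2,-0.3,1,0,0,0,100]]]' >/dev/null
python3 -m pendant '[[[0,0,0,0,0,-0.12,100],[0,0,0,0,0,-0.12,100],[0,0,0,0,0,-0.12,100],[0,0,0,0,0,-0.12,100],[0,0,0,0,0,-0.1,80]]]'
python3 go.py .5543 .309 .13 191
```

```text
time: 3.25
ee_pos: [0.55, 0.3045, 0.1776]
tcp_rot: [179.9, -0.1, -167.9]
wrist_force: [-1.2, 0.1, 0.3]
opening: 0.0753
t3.25 pos [0.55   0.3045 0.1776] rpy [ 1.799e+02 -1.000e-01 -1.679e+02] F [-1.2  0.1  0.3] op 0.0753 q6 17 
 -> shift [-0.52  0.34  4.76] rot [ 0.001 -0.001  0.018]
```

```bash

python3 -m pendant '[[[-0.5,0.35,1.8,0,0,0.018,82],[0,0,1.8,0,0,0,82],[0,0,1.2,0,0,0,82],[0,0,0,0,0,0,82]]]' >/dev/null
python3 go.py .5543 .309 .096 191
python3 - <<'E'
from workcell import bot
import cv2
im=bot.camera("side")[90:230,140:320];cv2.imwrite("pics/s1.png",cv2.resize(im[:,:,::-1],None,fx=4,fy=4,interpolation=cv2.INTER_CUBIC))
E
```

```text
t3.58 pos [0.5551 0.3092 0.1287] rpy [ 179.9    0.  -168.6] F [-0.7 -0.8  0.1] op 0.0702 q6 18 
 -> shift [ 0.08 -0.01  3.27] rot [0.002 0.001 0.007]
```

View pics/s1.png

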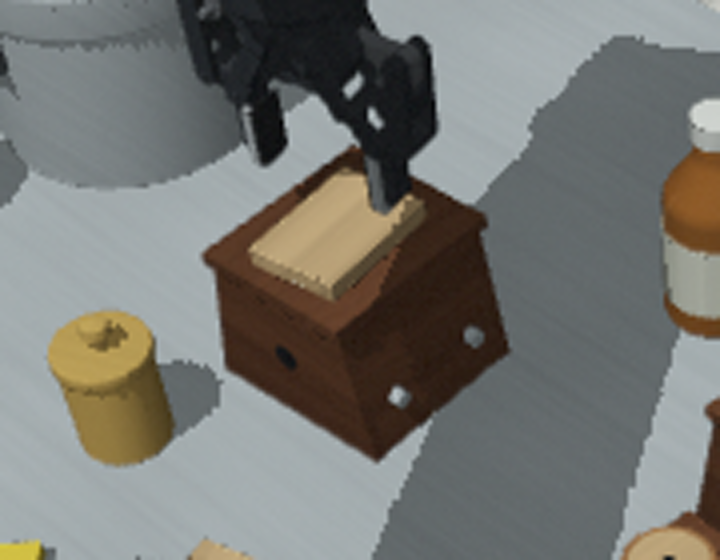

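The fingers straddle the cover from above. The right finger tip is at about (390,210) in the crop, and I'll check that by projection.

```bash
python3 - <<'E'
from h import *
a=np.radians(101.4);d=np.array([np.cos(a),np.sin(a)])
for z in(.128,.137):
  for s in(-1,1):
    print(z,s,(proj("side",[*(np.array([.555,.309])+s*d*.037),z])[0]-[140,90])*4)
E
python3 -m pendant '[[[0,0,1.5,0,0,0,82],[0,0,1.2,0,0,0,82],[0,0,0,0,0,0,82]]]'; python3 go.py .5543 .309 .095 191
```

```text
0.128 -1 [389.37436379 215.03424012]
0.128 1 [275.44587955 168.85472505]
0.137 -1 [387.24900823 201.53806421]
0.137 1 [272.61854873 155.35243847]
time: 3.88
ee_pos: [0.556, 0.3097, 0.1047]
tcp_rot: [179.8, 0.3, -168.6]
wrist_force: [-0.8, -0.7, -0.5]
opening: 0.0703
t3.88 pos [0.556  0.3097 0.1047] rpy [ 179.8    0.3 -168.6] F [-0.8 -0.7 -0.5] op 0.0703 q6 18 
 -> shift [ 0.18 -0.04  0.97] rot [0.003 0.005 0.007]
```

```bash

python3 -m pendant '[[[0.15,0,0.6,0,0,0,82],[0,0,0,0,0,0,82]]]' 30; python3 go.py .5543 .309 .096 191
python3 - <<'E'
from workcell import bot
import cv2
im=bot.camera("side")[110:180,180:270];cv2.imwrite("pics/s2.png",cv2.resize(im[:,:,::-1],None,fx=8,fy=8,interpolation=cv2.INTER_CUBIC))
E
```

```text
time: 4.05
ee_pos: [0.5546, 0.3095, 0.0993]
tcp_rot: [179.8, 0.3, -168.6]
wrist_force: [0.1, -0.5, -0.6]
opening: 0.0701
t4.05 pos [0.5546 0.3095 0.0993] rpy [ 179.8    0.3 -168.6] F [ 0.1 -0.5 -0.6] op 0.0701 q6 18 
 -> shift [ 0.04 -0.05  0.33] rot [0.003 0.005 0.007]
```

View pics/s2.png

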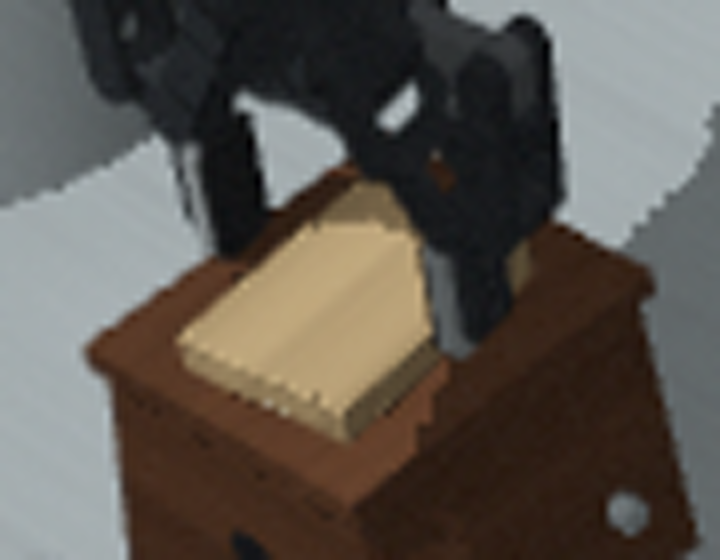

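The fingers straddle the cover about mid-length, with their tips just above the board (finger at (460,350) in the crop). Closing now.

```bash

python3 -m pendant '[[[0,0,0.1,0,0,0,60],[0,0,0,0,0,0,50],[0,0,0,0,0,0,50],[0,0,0,0,0,0,50]]]' 35; python3 go.py .5543 .309 .096 191
python3 -m pendant '[[[0,0,-1,0,0,0,50],[0,0,-2,0,0,0,50],[0,0,-3,0,0,0,50],[0,0,-3,0,0,0,50]]]' 35;python3 go.py .370 .222 .12 195.8
python3 - <<'E'
from workcell import bot
import cv2
im=bot.camera("side")[80:200,160:310];cv2.imwrite("pics/s3.png",cv2.resize(im[:,:,::-1],None,fx=4,fy=4,interpolation=cv2.INTER_CUBIC))
E
```

```text
time: 4.43
ee_pos: [0.5559, 0.3103, 0.1023]
tcp_rot: [179.7, 0.6, -168.6]
wrist_force: [0.0, 0.1, -0.5]
opening: 0.0541
t4.43 pos [0.5559 0.3103 0.1023] rpy [ 179.7    0.6 -168.6] F [ 0.   0.1 -0.5] op 0.0541 q6 18 
 -> shift [ 0.19 -0.09  0.62] rot [0.005 0.01  0.007]
time: 4.77
ee_pos: [0.5524, 0.3081, 0.1894]
tcp_rot: [179.9, -0.1, -168.6]
wrist_force: [0.2, 0.8, -0.5]
opening: 0.0543
t4.77 pos [0.5524 0.3081 0.1894] rpy [ 1.799e+02 -1.000e-01 -1.686e+02] F [ 0.2  0.8 -0.5] op 0.0543 q6 18 
 -> shift [19.57 -4.86  6.96] rot [ 0.001 -0.001 -0.077]
```

View pics/s3.png

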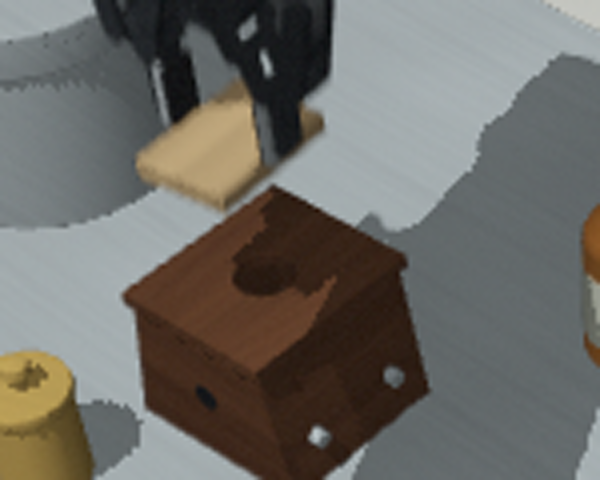

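The cover is held level, and the open mouth shows at (265,275) in the crop. I'll move over to the pile and re-measure it on the way.

```bash

python3 -m pendant '[[[3.9,-1,0,0,0,0,50],[3.9,-1,0,0,0,0,50],[3.9,-1,0,0,0,-0.04,50],[2,-0.5,0,0,0,-0.04,50],[0,0,0,0,0,0,50]]]' >/dev/null
python3 go.py .3718 .2225 .12 195.8
cat > p.py <<'E'
from h import *
bot.camera("side");bot.camera("top")
M=board(.08,.056,0,.024)
ms={c:mask(c,"pile1",(.37,.222),.02) for c in("top","side")}
for s in [{c:m} for c,m in ms.items() if m is not None]:
    b=min((fit(M,[.37,.222,a],s) for a in(0.1,.4)),key=lambda r:r[1]);print(list(s),b[0][:2].round(4),np.degrees(b[0][2]).round(1),round(b[1],3))
im=bot.camera("side")[170:290,110:260];cv2.imwrite("pics/s4.png",cv2.resize(im[:,:,::-1],None,fx=5,fy=5,interpolation=cv2.INTER_CUBIC))
E
python3 p.py
```

```text
t5.23 pos [0.4251 0.2461 0.196 ] rpy [ 179.8    0.4 -163.9] F [-0.4 -0.3 -0.2] op 0.0539 q6 14 
 -> shift [ 5.83 -0.81  7.56] rot [0.003 0.007 0.006]
['top'] [0.3691 0.222 ] 16.1 0.134
['side'] [0.3737 0.2275] 24.4 0.225
```

View pics/s4.png

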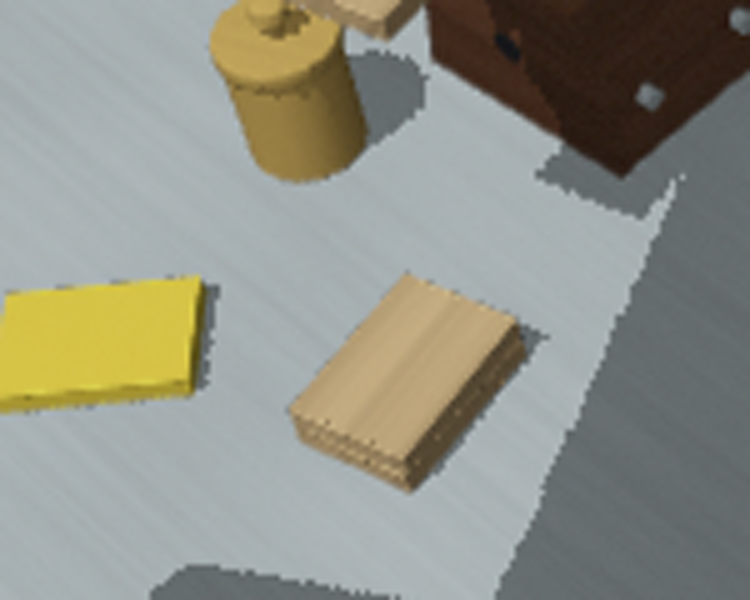

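The pile's top-face corners in the crop are (408,273), (520,325), (408,462) and (290,412). The mask network is imprecise here, so I'll use the corners and also segment the cover in hand.

```bash
python3 - <<'E'
from h import *
P=np.array([ray("side",(110+u/5-.4,170+v/5-.4),.024)[:2] for u,v in((408,273),(520,325),(408,462),(290,412))])
print(P.round(4).tolist(),P.mean(0).round(4))
print([np.linalg.norm(P[i]-P[i-1]).round(4) for i in range(4)])
for a,b in((3,0),(2,1)):
    d=P[b]-P[a];print(np.degrees(np.arctan2(d[1],d[0])).round(1))
im=bot.camera("side")[120:260,120:300];cv2.imwrite("pics/s5.png",cv2.resize(im[:,:,::-1],None,fx=4,fy=4,interpolation=cv2.INTER_CUBIC))
E
```

```text
[[0.4017, 0.2575], [0.4139, 0.2017], [0.3394, 0.1821], [0.3243, 0.2361]] [0.3698 0.2193]
[np.float64(0.0802), np.float64(0.0571), np.float64(0.077), np.float64(0.0561)]
15.5
14.8
```

View pics/s5.png

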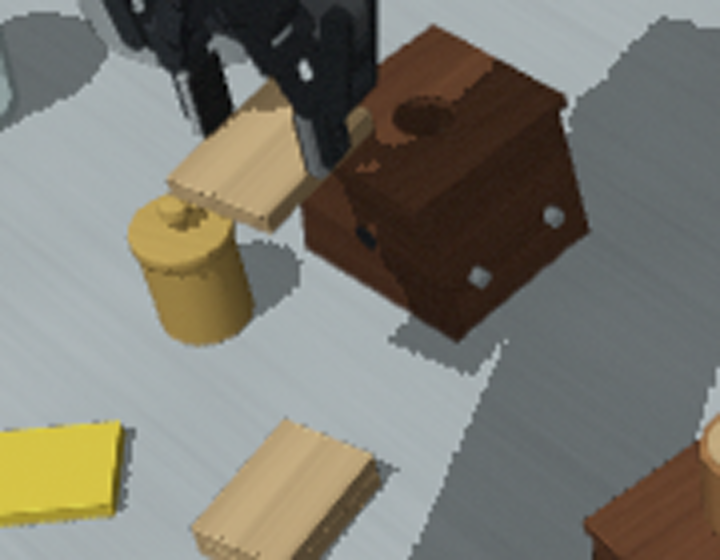

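```bash
python3 - <<'E'
from h import *
for z in(.199,.203,.206):
    P=np.array([ray("side",(120+u/4-.4,120+v/4-.4),z)[:2] for u,v in((170,181),(270,220))])
    d=P[1]-P[0];a=np.arctan2(d[1],d[0])+np.pi/2
    print(z,P.mean(0).round(4),np.linalg.norm(d).round(4),np.degrees(a).round(1),(P.mean(0)+.04*np.array([np.cos(a),np.sin(a)])).round(4))
E
python3 go.py .3715 .2212 .06 195.3
```

```text
0.199 [0.39  0.237] 0.0547 14.4 [0.4287 0.2469]
0.203 [0.3879 0.2329] 0.0543 14.4 [0.4267 0.2429]
0.206 [0.3863 0.2299] 0.054 14.4 [0.4251 0.2398]
t5.53 pos [0.4285 0.2478 0.1943] rpy [ 179.8    0.3 -164. ] F [-1.2  0.3 -1.7] op 0.0542 q6 14 
 -> shift [ 6.29 -1.03 13.39] rot [0.003 0.006 0.012]
```

```bash

python3 -m pendant '[[[3,-0.5,1,0,0,0.01,50],[3,-0.5,2,0,0,0,50],[0,0,3,0,0,0,50],[0,0,3,0,0,0,50],[0,0,2,0,0,0,50]]]' >/dev/null
python3 -m pendant '[[[0,0,1,0,0,0,50],[0,0,0,0,0,0,50]]]' >/dev/null
python3 go.py .3703 .2212 .032 195.3
```

```text
t6.12 pos [0.3763 0.2237 0.0674] rpy [ 179.9    0.2 -164.8] F [ 0.7 -0.4 -0.3] op 0.0545 q6 15 
 -> shift [ 0.66 -0.09  3.54] rot [ 0.002  0.003 -0.002]
```

```bash

python3 -m pendant '[[[0.6,-0.1,1.5,0,0,0,50],[0,0,0.8,0,0,0,50],[0,0,0,0,0,0,50]]]' >/dev/null
python3 go.py .3703 .2212 .032 195.3
python3 - <<'E'
from workcell import bot
import cv2
im=bot.camera("side")[180:280,130:255];cv2.imwrite("pics/s6.png",cv2.resize(im[:,:,::-1],None,fx=6,fy=6,interpolation=cv2.INTER_CUBIC))
E
```

```text
t6.37 pos [0.3727 0.2222 0.0454] rpy [ 179.9    0.2 -164.8] F [-0.1  0.4 -0.3] op 0.0541 q6 16 
 -> shift [ 0.26 -0.03  1.34] rot [ 0.002  0.003 -0.002]
```

View pics/s6.png

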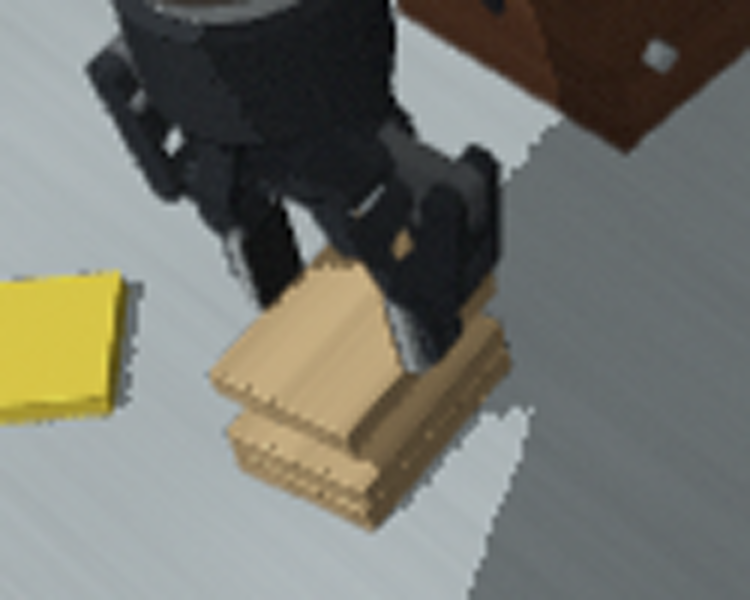

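The cover hovers over the pile. Its front top edge runs from (212,378) to (350,438), and the pile's front top edge from (230,425) to (372,490). I'll work out the offset.

```bash
python3 - <<'E'
from h import *
f=lambda u,v,z:ray("side",(130+u/6-.4,180+v/6-.4),z)[:2]
for zt in(.047,.050,.053):
    A=np.array([f(212,378,zt),f(350,438,zt)]);B=np.array([f(230,428,.024),f(372,491,.024)])
    D=(B-A);print(zt,"need move per corner",D.round(4).tolist(),np.linalg.norm(A[1]-A[0]).round(4),np.linalg.norm(B[1]-B[0]).round(4))
    for X in(A,B):
        d=X[1]-X[0];print(np.degrees(np.arctan2(d[1],d[0])).round(1)+90)
E
```

```text
0.047 need move per corner [[-0.0014, -0.0027], [-0.0009, -0.0052]] 0.0545 0.057
14.799999999999997
14.599999999999994
0.05 need move per corner [[-0.0004, -0.0003], [0.0001, -0.0029]] 0.0543 0.057
14.799999999999997
14.599999999999994
0.053 need move per corner [[0.0006, 0.0021], [0.0012, -0.0007]] 0.0541 0.057
14.799999999999997
14.599999999999994
```

```bash

python3 -m pendant '[[[0.15,0.05,0.6,0,0,0,50],[0,0,0.4,0,0,0,50],[0,0,0.2,0,0,0,50],[0,0,0,0,0,0,50]]]' 
python3 go.py .3715 .221 .0315 195.3
```

```text
time: 6.75
ee_pos: [0.3736, 0.2238, 0.0364]
tcp_rot: [179.8, 0.5, -164.8]
wrist_force: [0.2, 0.8, -0.4]
opening: 0.0542
t6.75 pos [0.3736 0.2238 0.0364] rpy [ 179.8    0.5 -164.8] F [ 0.2  0.8 -0.4] op 0.0542 q6 16 
 -> shift [ 0.28 -0.21  0.49] rot [ 0.003  0.008 -0.003]
```

```bash

python3 -m pendant '[[[0.25,-0.15,0.2,0,0,0,50],[0,0,0.1,0,0,0,50]]]' 
python3 go.py .3715 .221 .0315 195.3
python3 -m pendant '[[[0,0,0.1,0,0,0,50],[0,0,0.1,0,0,0,50]]]' 
python3 go.py .3715 .221 .0315 195.3
```

```text
time: 6.92
ee_pos: [0.3718, 0.2218, 0.0338]
tcp_rot: [179.8, 0.5, -164.8]
wrist_force: [-0.9, 0.0, -0.2]
opening: 0.054
t6.92 pos [0.3718 0.2218 0.0338] rpy [ 179.8    0.5 -164.8] F [-0.9  0.  -0.2] op 0.0540 q6 16 
 -> shift [ 0.05 -0.07  0.23] rot [ 0.004  0.009 -0.002]
time: 7.08
ee_pos: [0.3719, 0.2217, 0.0319]
tcp_rot: [179.8, 0.5, -164.8]
wrist_force: [-0.8, 0.6, 0.0]
opening: 0.054
t7.08 pos [0.3719 0.2217 0.0319] rpy [ 179.8    0.5 -164.8] F [-0.8  0.6  0. ] op 0.0540 q6 16 
 -> shift [ 0.06 -0.06  0.04] rot [ 0.004  0.009 -0.003]
```

No contact yet, so I'll keep feeling down in 1 mm steps.

```bash
for i in 1; do :; done
python3 -m pendant '[[[0.05,-0.05,0.1,0,0,0,50],[0,0,0,0,0,0,50]]]' | grep -E 'pos|force'
python3 -m pendant '[[[0,0,0.1,0,0,0,50],[0,0,0,0,0,0,50]]]' | grep -E 'pos|force'
python3 - <<'E'
from workcell import bot
import cv2
im=bot.camera("side")[180:280,130:255];cv2.imwrite("pics/s7.png",cv2.resize(im[:,:,::-1],None,fx=6,fy=6,interpolation=cv2.INTER_CUBIC))
E
```

```text
ee_pos: [0.3715, 0.221, 0.0307]
wrist_force: [-0.8, 0.6, -1.0]
ee_pos: [0.3716, 0.2211, 0.0297]
wrist_force: [0.5, 0.2, -1.0]
```

View pics/s7.png

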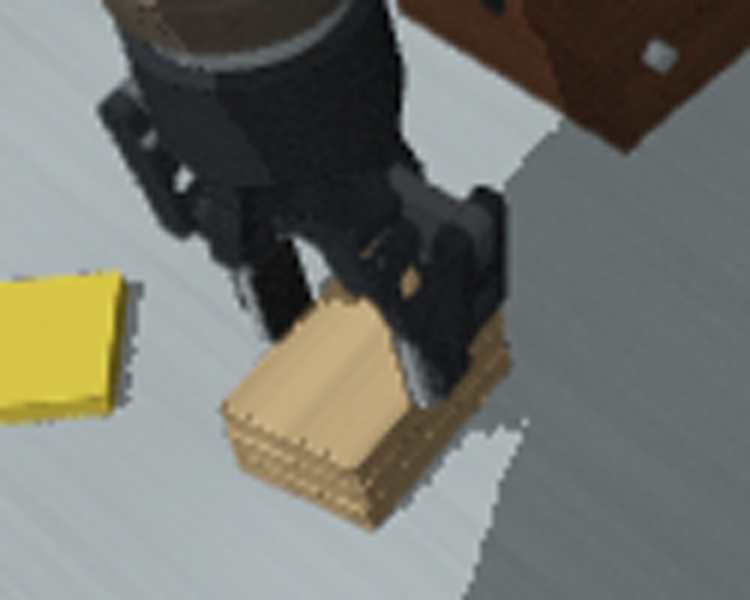

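The cover is aligned with the pile and about 1 mm above it: its top corner is at (357,470) where (≈360,472) is expected. I'll touch down and release.

```bash
cd .;
python3 -m pendant '[[[0,0,0.1,0,0,0,50],[0,0,0,0,0,0,50]]]' | grep -E 'pos|force'
python3 -m pendant '[[[0,0,0.1,0,0,0,50],[0,0,0,0,0,0,50]]]' | grep -E 'pos|force'
python3 -m pendant '[[[0,0,0.1,0,0,0,50],[0,0,0,0,0,0,50]]]' | grep -E 'pos|force'
```

```text
ee_pos: [0.3718, 0.2212, 0.0298]
wrist_force: [0.2, -1.0, -0.3]
ee_pos: [0.3721, 0.2214, 0.0298]
wrist_force: [-0.1, 0.7, -0.7]
ee_pos: [0.3723, 0.2215, 0.0297]
wrist_force: [0.2, -0.2, -0.2]
```

```bash
cd .;
python3 -m pendant '[[[0,0,0.3,0,0,0,50]]]' | grep -E 'pos|force'
python3 -m pendant '[[[0,0,0.1,0,0,0,50]]]' | grep -E 'pos|force'
```

```text
ee_pos: [0.3727, 0.2217, 0.0291]
wrist_force: [-19.9, -11.9, 57.0]
ee_pos: [0.3729, 0.2218, 0.0296]
wrist_force: [-1.7, -0.6, 3.9]
```

Contact is confirmed. I'll open gently and retreat.

```bash
cd .;
python3 -m pendant '[[[0,0,0,0,0,0,72],[0,0,0,0,0,0,80],[0,0,0,0,0,0,80],[0,0,-1,0,0,0,80],[0,0,-3,0,0,0,80]]]' | grep -E 'pos|force|open'
python3 -m pendant '[[[0,0,-4,0,0,0,80],[0,0,-4,0,0,0,80],[0,0,-4,0,0,0,80],[0,0,-4,0,0,0,90],[0,0,-3,0,0,0,100]]]' | grep -E 'pos|force|open'
python3 go.py .584 -.3345 .24 180
python3 - <<'E'
from workcell import bot
import cv2
im=bot.camera("side")[140:290,120:310];cv2.imwrite("pics/s8.png",cv2.resize(im[:,:,::-1],None,fx=4,fy=4,interpolation=cv2.INTER_CUBIC))
E
```

```text
ee_pos: [0.3698, 0.22, 0.0654]
wrist_force: [0.3, 0.3, 0.3]
opening: 0.0683
ee_pos: [0.3656, 0.2173, 0.2628]
wrist_force: [1.7, 0.1, 0.2]
opening: 0.0849
t8.97 pos [0.3656 0.2173 0.2628] rpy [ 179.9    0.  -164.8] F [1.7 0.1 0.2] op 0.0849 q6 16 
 -> shift [ -6.65 -58.97   2.21] rot [0.001 0.    0.265]
```

View pics/s8.png

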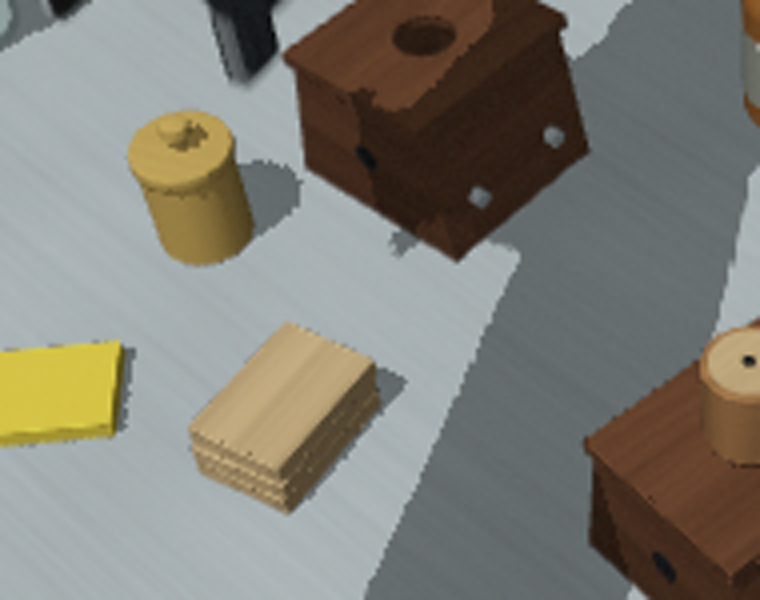

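The cover lies squarely on the pile, all three edges are flush (corner at (283,475)), and the box mouth is open at (425,37) in the crop. That is 10 pictures viewed. Next I'll travel to the holder and re-measure while clear.

```bash
cd .;
python3 -m pendant '[[[-0.5,-4,0,0,0,0.09,100],[-0.5,-4,0,0,0,0.09,100],[-0.5,-4,0,0,0,0.085,100],[-1.5,-3.8,0,0,0,0,100],[-1.5,-3.8,0,0,0,0,100]]]' >/dev/null
python3 -m pendant '[[[-1.5,-3.8,0,0,0,0,100],[-1.5,-3.8,0,0,0,0,100],[-1.5,-3.8,0,0,0,0,100],[-1.5,-3.8,0,0,0,0,100],[-1.5,-3.8,0,0,0,0,100]]]' >/dev/null
python3 go.py .584 -.3345 .24 180
```

```text
t9.85 pos [ 0.5071 -0.1673  0.2759] rpy [ 179.5    1.  -179.9] F [0.8 0.7 0.2] op 0.0856 q6 -19 
 -> shift [ -7.59 -16.77   3.57] rot [0.009 0.017 0.003]
```

```bash
cat > mo.py <<'E'
from h import *
bot.camera("top");bot.camera("side")
for c in("top","side"):
    for d in bot.mark_of(c,"box_mouth")[:2]: print(c,"mouth",ray(c,d["uv"],.095).round(4),round(d["confidence"],2))
ms={c:mask(c,"box",(.557,.311),.06) for c in("top","side")}
for s in [{c:m} for c,m in ms.items() if m is not None]:
    b=fit(body(),[.557,.311,.06],s);print("box",list(s),b[0][:2].round(4),np.degrees(b[0][2]).round(1),round(b[1],3))
ims={c:bot.camera(c) for c in("top","side")}
for c,im in ims.items():   # mouth as dark blob near the mark
    u=proj(c,[.557,.311,.095])[0].astype(int); w=im[u[1]-14:u[1]+15,u[0]-16:u[0]+17].max(2)
    np.set_printoptions(linewidth=220); 
    cv2.imwrite(f"pics/mouth_{c}.png",cv2.resize(im[u[1]-30:u[1]+30,u[0]-35:u[0]+35,::-1],None,fx=6,fy=6,interpolation=cv2.INTER_CUBIC)); print(c,u)
a,b=[cv2.imread(f"pics/mouth_{c}.png") for c in("top","side")];cv2.imwrite("pics/mouth.png",cv2.vconcat([a,b])[:,:] if 0 else cv2.hconcat([a,b])[:, :])
E
python3 mo.py
```

```text
top mouth [0.5615 0.303  0.095 ] 0.92
top mouth [ 0.4683 -0.      0.095 ] 0.46
side mouth [0.5655 0.3238 0.095 ] 0.72
box ['side'] [0.56   0.3136] 3.2 0.029
top [194 217]
side [225 149]
```

View pics/mouth.png

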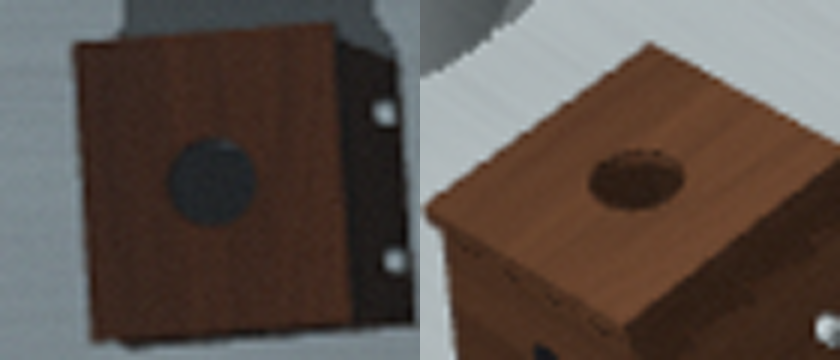

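The mouth is fully open. Its centre is at (211,181) in the left (top) crop and (636,180) in the right (side) crop.

```bash
python3 - <<'E'
from h import *
print(ray("top",(193.77,216.77),.095),ray("side",(225.6,148.6),.095))
E
python3 -m pendant '[[[-1.8,-4,0,-0.009,-0.017,0,100],[-1.8,-4,0,0,0,0,100],[-1.8,-4,0,0,0,0,100],[-1.5,-3.5,0,0,0,0,100],[-0.7,-1,0,0,0,0,100]]]' >/dev/null
python3 go.py .5843 -.3345 .15 180
```

```text
[0.5591993  0.31221119 0.095     ] [0.55851577 0.31148344 0.095     ]
t10.67 pos [ 0.5854 -0.3222  0.2815] rpy [ 179.1    2.4 -178.9] F [ 0.7  1.  -0.4] op 0.0854 q6 -31 
 -> shift [ 0.69 -1.43 13.11] rot [0.016 0.042 0.02 ]
```

```bash
cd .;
python3 -m pendant '[[[0.7,-1.4,2,0.016,0.042,0.02,100],[0,0,3.5,0,0,0,100],[0,0,3.5,0,0,0,100],[0,0,2.5,0,0,0,100],[0,0,0,0,0,0,100]]]' >/dev/null
python3 go.py .5843 -.3345 .15 180
```

```text
t11.08 pos [ 0.5831 -0.3355  0.1636] rpy [-179.8    0.2 -179.8] F [-0.4  1.8  0. ] op 0.0854 q6 -30 
 -> shift [-0.11  0.1   1.36] rot [-0.004  0.003  0.003]
```

```bash
cd .;
python3 -m pendant '[[[-0.1,0.1,2,0,0,0,100],[0,0,2,0,0,0,100],[0,0,1.5,0,0,0,100],[0,0,1,0,0,0,100],[0,0,0,0,0,0,100]]]' >/dev/null
python3 go.py .5843 -.3345 .095 180
```

```text
t11.50 pos [ 0.5868 -0.3298  0.1047] rpy [-179.6    0.5 -179.4] F [-0.8 -0.1 -0. ] op 0.0851 q6 -30 
 -> shift [ 0.26 -0.46  0.97] rot [-0.006  0.009  0.01 ]
```

```bash
cd .;
python3 -m pendant '[[[0.25,-0.45,0.8,-0.006,0.009,0.01,100],[0,0,0,0,0,0,100]]]' >/dev/null
python3 go.py .5843 -.3345 .095 180
```

```text
t11.67 pos [ 0.5853 -0.334   0.0995] rpy [-1.799e+02  1.000e-01 -1.799e+02] F [ 0.2  0.2 -0.5] op 0.0854 q6 -30 
 -> shift [ 0.11 -0.05  0.45] rot [-0.001  0.002  0.001]
```

```bash
cd .;
python3 -m pendant '[[[0.1,-0.05,0.5,0,0,0,100],[0,0,0,0,0,0,70]]]' 40 >/dev/null
python3 go.py .5843 -.3345 .095 180
python3 -m pendant '[[[0,0,0,0,0,0,60],[0,0,0,0,0,0,50],[0,0,0,0,0,0,40],[0,0,0,0,0,0,35],[0,0,0,0,0,0,35]]]' 40 >/dev/null
python3 go.py .5843 -.3345 .095 180
python3 -m pendant '[[[0,0,0,0,0,0,35],[0,0,0,0,0,0,35]]]' 40 >/dev/null
python3 go.py .5843 -.3345 .095 180
```

```text
t11.83 pos [ 0.5852 -0.3352  0.0964] rpy [-179.8    0.2 -179.9] F [-0.3  0.1 -0. ] op 0.0756 q6 -30 
 -> shift [0.09 0.07 0.14] rot [-0.003  0.004  0.001]
t12.25 pos [ 0.5857 -0.3359  0.0986] rpy [-179.8    0.4 -180. ] F [-0.  -0.3 -1.3] op 0.0429 q6 -30 
 -> shift [0.14 0.14 0.36] rot [-0.004  0.007  0.001]
t12.42 pos [ 0.5856 -0.3358  0.0985] rpy [-179.8    0.4 -180. ] F [-0.5  0.5 -0.8] op 0.0434 q6 -30 
 -> shift [0.14 0.13 0.35] rot [-0.004  0.006  0.001]
```

Gripped at 43 mm, which matches the 44 mm head. I'll lift in steps and watch the lateral drift.

```bash
cd .;
python3 -m pendant '[[[0,0,-0.8,0,0,0,35],[0,0,-0.8,0,0,0,35],[0,0,-0.8,0,0,0,35]]]' 50 >/dev/null
python3 go.py .5856 -.3358 .17 180
```

```text
t12.67 pos [ 0.5845 -0.3352  0.122 ] rpy [-179.9    0.2 -180. ] F [-0.3  0.5 -0.7] op 0.0429 q6 -30 
 -> shift [-0.12 -0.07 -4.8 ] rot [-0.002  0.003  0.001]
```

```bash
cd .;
python3 -m pendant '[[[-0.1,0,-1.5,0,0,0,35],[0,0,-2,0,0,0,35],[0,0,-2,0,0,0,35],[0,0,-2,0,0,0,35]]]' >/dev/null
python3 go.py .5856 -.3358 .262 180
```

```text
t13.00 pos [ 0.5843 -0.3344  0.2004] rpy [-180.    0. -180.] F [ 2.  -0.1 -0.4] op 0.0430 q6 -30 
 -> shift [-0.13 -0.14 -6.16] rot [-0.001  0.     0.001]
```

```bash
cd .;
python3 -m pendant '[[[0,0,-3,0,0,0,35],[0,0,-3,0,0,0,35],[0,0,-1.5,0,0,0,35],[0,0,0,0,0,0,35]]]' >/dev/null
python3 go.py .5589 .3118 .27 180
python3 - <<'E'
from h import *
bot.camera("side")
im=bot.camera("side")[120:420,300:640];cv2.imwrite("pics/h1.png",cv2.resize(im[:,:,::-1],None,fx=2,fy=2,interpolation=cv2.INTER_CUBIC))
for c in("side","top"):
    if c=="top": bot.camera(c)
    print(c,[(np.round(d["uv"],1),round(d["confidence"],2)) for d in bot.mark_of(c,"stick_end")][:2])
o=bot.get_obs()["ee_pos"];print(o,"expected stick end px",proj("side",o-[0,0,.0755]),proj("side",o-[.0015,0,.0755]))
E
```

```text
t13.33 pos [ 0.5838 -0.334   0.2873] rpy [-179.7    0.5 -180. ] F [ 0.7  0.  -0.6] op 0.0429 q6 -30 
 -> shift [ 2.46 64.59  1.39] rot [-0.005  0.008  0.001]
side [(array([524.2, 275.5]), 0.62)]
top [(array([487.1, 195. ]), 0.54)]
[ 0.58305466 -0.33365328  0.2807821 ] expected stick end px [[523.44839974 276.46949253]] [[522.97444751 277.10347696]]
```

The detected stick end is at (524,275) and the prediction is (523,276), so the holder is in hand as expected. Starting the carry.

```bash
cd .;
python3 -m pendant '[[[0,2,0,0,0,0,35],[0.1,3,0,0,0,0,35],[0.1,3.5,0,0,0,0,35],[0.1,3.5,0,0,0,0,35],[0.1,3.5,0,0,0,0,35]]]' >/dev/null
python3 go.py .5589 .3118 .27 180
```

```text
t14.00 pos [ 0.5762 -0.1795  0.2692] rpy [179.8  -0.8 179.5] F [ 0.6 -0.5 -0.7] op 0.0430 q6 -17 
 -> shift [ 2.17 49.11  0.12] rot [ 0.004 -0.013 -0.009]
```

```bash
cd .;
python3 -m pendant '[[[0.1,3.5,-0.2,0.004,-0.013,-0.009,35],[0.1,3.5,0,0,0,0,35],[0.1,3.5,0,0,0,0,35],[0.1,3.5,0,0,0,0,35],[0.1,3.5,0,0,0,0,35]]]' >/dev/null
python3 go.py .5589 .3118 .27 180
python3 -m pendant '[[[0.1,3.5,0,0,0,0,35],[0.1,3.5,0,0,0,0,35],[0.1,3.5,0,0,0,0,35],[0.1,3.5,0,0,0,0,35],[0.1,3.5,0,0,0,0,35]]]' >/dev/null
python3 go.py .5589 .3118 .27 180
```

```text
t14.42 pos [0.5667 0.0037 0.2629] rpy [179.9  -0.7 179.9] F [ 1.7  0.7 -0.5] op 0.0433 q6 0 
 -> shift [ 0.82 30.81 -0.67] rot [ 0.001 -0.012 -0.001]
t14.83 pos [0.5568 0.1869 0.2554] rpy [-179.9   -1.3  179.9] F [ 0.7  0.2 -1.1] op 0.0431 q6 18 
 -> shift [-0.16 12.49 -1.48] rot [-0.001 -0.022 -0.001]
```

```bash
cd .;
python3 -m pendant '[[[-0.2,3.5,0,0,-0.022,0,35],[-0.1,3.5,0,0,0,0,35],[-0.1,3,0,0,0,0,35],[0,2,0,0,0,0,35],[0,0,0,0,0,0,35]]]' >/dev/null
python3 go.py .5589 .3118 .1905 180
```

```text
t15.25 pos [0.5559 0.3183 0.2453] rpy [-179.7   -0.6 -179.7] F [ 0.1  0.6 -1.2] op 0.0431 q6 30 
 -> shift [-0.36 -0.62  5.48] rot [-0.005 -0.011  0.005]
```

```bash
cd .;
python3 -m pendant '[[[-0.3,-0.6,1,-0.005,-0.011,0.005,35],[0,0,1.5,0,0,0,35],[0,0,1.5,0,0,0,35],[0,0,0,0,0,0,35]]]' >/dev/null
python3 go.py .5589 .3118 .1905 180
python3 -m pendant '[[[0,0,0,0,0,0,35]]]' >/dev/null
python3 go.py .5589 .3118 .1905 180
```

```text
t15.58 pos [0.5564 0.3124 0.1976] rpy [-179.7   -0.4 -179.8] F [-0.7  0.5 -2.5] op 0.0427 q6 29 
 -> shift [-0.25 -0.06  0.71] rot [-0.005 -0.007  0.003]
t15.67 pos [0.5558 0.3116 0.1966] rpy [-179.7   -0.5 -179.8] F [-0.1 -0.5 -0.7] op 0.0433 q6 29 
 -> shift [-0.31  0.02  0.61] rot [-0.006 -0.009  0.003]
```

```bash
cd .;
python3 -m pendant '[[[-0.3,0,0.5,-0.003,-0.013,0,35],[0,0,0,0,0,0,35]]]' >/dev/null
python3 go.py .5589 .3118 .1905 180
python3 -m pendant '[[[-0.1,0,0,0,0,0,35],[0,0,0,0,0,0,35]]]' >/dev/null
python3 go.py .5589 .3118 .1905 180
```

```text
t15.83 pos [0.5589 0.3107 0.191 ] rpy [-179.8    0.3 -179.9] F [-0.9  0.5 -1.2] op 0.0430 q6 29 
 -> shift [0.   0.11 0.05] rot [-0.003  0.004  0.002]
t16.00 pos [0.5603 0.3103 0.192 ] rpy [-179.8    0.3 -179.9] F [-0.5 -0.8 -0.8] op 0.0431 q6 29 
 -> shift [0.14 0.15 0.15] rot [-0.003  0.006  0.002]
```

```bash
cd .;
python3 -m pendant '[[[0.1,0.1,0.1,0,0,0,35],[0,0,0,0,0,0,35]]]' >/dev/null
python3 go.py .5589 .3118 .1905 180
python3 - <<'E'
from h import *
im=bot.camera("side");bot.camera("top")
cv2.imwrite("pics/f.png",cv2.resize(im[60:220,150:330,::-1],None,fx=4,fy=4,interpolation=cv2.INTER_CUBIC))
P=[]
for c in("side","top"):
    for n in("stick_end","holder","box_mouth"):
        for d in bot.mark_of(c,n)[:2]: print(c,n,d["uv"],round(d["confidence"],2),ray(c,d["uv"],{"stick_end":.115,"holder":.177,"box_mouth":.095}[n]).round(4))
for p in([.5589,.3118,.095],[.5589,.3118,.115]): print(p,proj("side",p))
E
```

```text
t16.17 pos [0.5597 0.3114 0.1921] rpy [-179.9    0.4 -179.9] F [-0.3  0.1 -0.7] op 0.0433 q6 29 
 -> shift [0.08 0.04 0.16] rot [-0.002  0.007  0.002]
side stick_end [221.4, 140.4] 0.8 [0.5566 0.3185 0.115 ]
side holder [216.5, 119.4] 0.76 [0.5502 0.3125 0.177 ]
side box_mouth [227.7, 148.7] 0.84 [0.5613 0.3079 0.095 ]
side box_mouth [444.5, 285.9] 0.51 [ 0.5688 -0.2325  0.095 ]
top stick_end [192.5, 215.6] 0.59 [0.5598 0.3105 0.115 ]
top holder [193.5, 215.2] 0.39 [0.5538 0.2942 0.177 ]
top box_mouth [195.3, 216.0] 0.7 [0.5609 0.3087 0.095 ]
[0.5589, 0.3118, 0.095] [[225.63449547 148.44626591]]
[0.5589, 0.3118, 0.115] [[224.31916432 141.23920035]]
```

View pics/f.png

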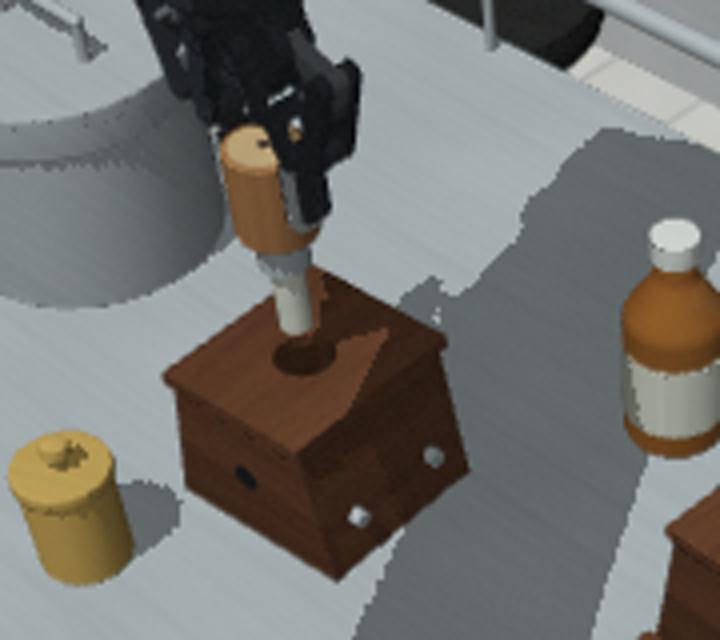

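The final view shows the holder upright with the stick end at about (294,328) in the crop, over the mouth at (304,355). That is about 2 cm up and within 2 mm of centre. One tiny trim, then I'll check stability and the bystanders.

```bash
cd .;
python3 -m pendant '[[[-0.05,-0.05,0.15,0,0,0,35],[0,0,0,0,0,0,35]]]' >/dev/null
python3 go.py .5589 .3118 .1905 180
python3 - <<'E'
from h import *
import time
for c in("side","top"):
    bot.camera(c)
    for n in("pile1","front_box","rear_box","box"):
        print(c,n,[(np.round(d["uv"],1).tolist(),round(d["confidence"],2)) for d in bot.mark_of(c,n)[:2]])
print(bot.get_obs()["ee_pos"],bot.get_obs()["qd"].round(2))
E
python3 go.py .5589 .3118 .1905 180
```

```text
t16.73 pos [0.5602 0.3107 0.1901] rpy [-179.9    0.4 -179.9] F [ 0.4 -1.1 -1.5] op 0.0432 q6 29 
 -> shift [ 0.13  0.11 -0.04] rot [-0.002  0.007  0.002]
side pile1 [([128.0, 240.1], 0.71), ([192.3, 244.2], 0.46)]
side front_box [([309.4, 274.7], 0.56)]
side rear_box [([352.6, 218.7], 0.83), ([309.1, 276.9], 0.49)]
side box [([233.1, 181.2], 0.97)]
top pile1 []
top front_box [([330.0, 251.1], 0.92), ([235.3, 293.5], 0.4)]
top rear_box [([197.1, 217.0], 0.62)]
top box [([200.7, 222.1], 0.97)]
[0.56019753 0.31085068 0.19056605] [-0.11  0.08 -0.04  0.03 -0.03 -0.03]
t17.23 pos [0.5602 0.3109 0.1906] rpy [-179.9    0.4 -179.9] F [-0.4  0.2 -0.8] op 0.0430 q6 29 
 -> shift [0.13 0.1  0.01] rot [-0.002  0.007  0.002]
```

The arm is stable and everything stands where it was. Handing in.

```bash
python3 -c "
from workcell import bot
print(bot.job_done())"
```

```text
the job is handed in; nothing more can be done
None
```

The job is handed in at about 17.2 s of the 69 s allowed, with the loaded holder still held over the open box. No verdict was reported.

- **Cover:** I lifted it off the box and laid it on the brown pile, leaving the yellow look-alike alone. The picture after release shows all three boards flush. When I felt for contact while setting it down, the wrist force briefly reached about 60 N. That is under the 120 N wrist limit. I took it to be the held cover on the pile, so not the arm or gripper body, where the limit is 40 N.
- **Holder:** I lifted the wide-headed holder out of the rack and carried it over the closed boxes. At the readings I took, its stick end was about 18 cm or more above the trolley, against 14.6 cm for the heads.
- **Final pose:** It is upright to within about 0.5° and still. By the arm's own reading, the stick end is about 20 mm above the mouth and 1–2 mm off centre.
- **Disagreements:** The cameras and detectors differed on the centring by a few millimetres. The side-view stick mark was the outlier, at about 7 mm, but the side picture itself showed less than 2 mm.
- **Other objects:** The box and the two closed boxes were found where they had been, to within a few pixels in at least one view. I did not re-measure the slim holder, bowl, snuffer, bottle or jar. The last top view did not detect the pile and mislabelled the rear box, though the side view found both in place.

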